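# Hold the lever-lid grounds bin open, then ease it shut

### The arm

A 6-joint arm with a two-finger parallel gripper is mounted at the origin on the work surface. World frame = base frame: x ahead of the robot, y to its left, z up, the work surface at z = 0. Lengths are in m, angles in degrees, forces in N, time in s.
With the tool pointing down it reaches from about 0.3 to 0.75 m from the base axis. Payload 8.5 kg.
Tool frame: the origin (TCP) lies midway between the tips of the shut fingers; the grasp point (between the pads) lies 19 mm behind it (env.grip_depth is the distance from the TCP to the grasp point, in m); y points along the fingers, x is the direction in which the jaws open and shut, and the axes are right-handed (so a half turn about y gives the same grasp; the last joint's range is limited). The gripper opens to 85 mm and grips with 20 to 120 N. Pads are 22 mm wide; open, the fingers measure 114 mm over their backs; the gripper's body (76 mm by 85 mm) begins 54 mm behind the grasp point. The pads swing forward as they close: fully open they stand 13 mm farther back than shut.
Start: joints at [-81.263, 21.807, 74.336, -0, 83.858, -12.336], TCP at [0.198, -0.513, 0.195] pointing down, gripper open.
Joint ranges: [-178.18, 178.18], [-50.72, 133.34], [12.68, 142.11], [-81.47, 261.47], [9.98, 163.14], [-165.26, 165.26]. Speed limits (degrees/s): [136.94, 136.94, 180, 180, 180, 180].

### API

Orientations are given as a 3x3 rotation matrix whose columns are the frame's x, y, z axes.
In Python, from rig import env gives the robot as it stands.
- The arm moves only by the shell command python3 -m inch 'ROWS' [FORCE]. ROWS is JSON, a list that holds one entry, the list of rows, each a list of 7 numbers: the gripper command: -1 is shut, 1 is fully open, values between are in proportion, then the shift along the world's x, y, z in cm, then the turn, a rotation vector about the world's x, y, z in degrees. In form: [[[grip, dx, dy, dz, rx, ry, rz], ...]]. A call has 1 to 20 rows; each row is the pose to reach, as a shift and turn from the pose commanded when the call began; what a row does not reach only later rows make up. A row lasts 1/8 s, in which the tool goes at most 62.5 mm and 10.7 degrees, less where a joint would pass 70% of its speed; a pose out of reach is approached as far as the arm can. A call with a gripper value outside its range is refused whole. The fingers move at their own pace and stop on an object; FORCE is the grip in N (left out, the last holds). Time passes only in rows, so rows that repeat a pose let the fingers close. It gives the time, the measured TCP pose, the force and the opening at its end, in the units of the state.
- env.observe(): the state, without advancing time (a new reading comes with each control period).
- env.get_image(name): name is "scene" or "top" or "wrist"; returns a dict with "frame" (420x560x3 uint8, red, green, blue), "mtx" (3x3 intrinsics, pixels), "rvec" (rotation vector, rad) and "tvec" (3), from world to camera coordinates, as OpenCV has them. Camera axes: x right, y down, z forward; pixel columns grow to the right and rows downward; lengths in m; the calibration is good to about 2 mm. A picture is of the moment at which its call begins. There is no depth.
- env.close_job(): hands the job in, once; it reports no verdict.
The state is a dict: "time_s": time; "q": joint angles; "qvel": joint speeds; "joint_efforts": joint torques, N m; "position": TCP position; "tool_rot": TCP orientation; "ft_force": force on the tool from outside, world axes, zero at the start; "wrist_torque": the same for the moment, N m; "grip_width": finger opening in m.
Only numpy, scipy, OpenCV 4.12 (cv2) and the standard library are available. Lean on these libraries where they do the work, as an engineer would, in place of code of your own. Each camera call takes 0.05 s, during which the arm holds its last target.

### The job

Press down the lever plate at the front of the steel coffee-grounds bin with your fingertips until its lid stands wide open, and keep it there for three full seconds so that I can empty the pot into it. Then let the lever come up slowly under your fingertips so that the lid eases shut without slamming, and move clear. Work the lid only through its lever, without touching the lid, and leave the bin and everything else on the ledge where it stands.

Things in the scene. Friction and masses are not known exactly. Their poses are not given: they have to be found in the camera images.
- bin: The coffee-grounds bin: a loose brushed-steel box, 170 mm deep (its x), 180 wide (its y), walls 140 high, flat steel lid on top (150 high when shut), about 4 kg, on a dark cast-iron foot plate 12 mm thick that reaches 35 mm out in front. Origin on the ledge under the box's centre; z up; its front, with the lever, faces its own -x, the lid hinge runs along its back (+x) edge.
- press_plate (a point): Centre of the upper face of the lever's press plate: flat steel, 124 mm wide (bin y), 40 deep (bin x), 4 thick, its centre 85 mm ahead of the bin's front wall and 112 mm above the ledge at rest, leaning 0.15 rad (front edge higher). It swings down on an arc: fully pressed it is 52 mm lower, 3 mm further forward and leans 0.15 rad the other way. The point moves with the plate.
- lever_pivot (a point): The lever's pivot axis (along bin y), 75 mm above the ledge at the middle of the bin (bin x = 0, y = 0). Two bent 10 mm round bars run from it forward along both sides of the bin, 98 mm either side of the middle, and carry the press plate about 174 mm in front of the pivot.
- lever (a joint): Lever angle in rad: 0 at rest (plate up), 0.30 fully pressed against its stop. Pressing at the plate takes about 4 to 10 N along the way, most at the start; let go, it springs back and the lid falls shut hard.
- lid (a joint): Lid angle in rad: 0 shut, 1.14 at the lever's stop. Two link rods tie it to the lever both ways, so it always moves with it, nearly in proportion (about 3.8 times the lever angle, or 1 rad for each 45 mm of plate travel).
- lid_panel: The lid itself, a flat steel sheet 180 x 186 mm with a folded 9 mm rim, over the top of the bin. Origin at the middle of the panel's underside, 92 mm in front of the hinge line, which runs 146 mm above the ledge and 88 mm behind the box's centre; opened, its front edge rises to about 310 mm. Not to be touched.
- scoop: Bystander: green plastic scoop, 70 x 52 x 34 mm bowl with an 80 mm handle, lying beside the lever at the -y side of the bin's front. Origin under the bowl's centre.
- incense_dish: Bystander: small white ceramic dish, 84 mm across and 22 mm high, beside the lever at the +y side of the bin's front. Origin under its centre.
- coffee_pot: Bystander: black clay coffee pot, 145 mm across and 226 mm high, with spout and handle, about 0.4 m to one side of the robot's middle line. Origin under its centre.
- sugar_jar: Bystander: white jar with a pine cap, 84 mm across and 120 mm high, on the other side from the pot. Origin under its centre.
- roasting_pan: Bystander: flat round steel pan, 224 mm across, 26 mm high, 80 mm handle towards its +x. Origin under its centre.
- cup1: Bystander: white handleless ceramic cup, 60 mm across and 52 mm high, standing in slot 1 of the fixed pine cup rack (100 x 316 mm, 60 mm high; slots 74 mm apart). Origin under its centre.
- cup2: Bystander: white handleless ceramic cup, 60 mm across and 52 mm high, standing in slot 2 of the fixed pine cup rack (100 x 316 mm, 60 mm high; slots 74 mm apart). Origin under its centre.
- cup3: Bystander: white handleless ceramic cup, 60 mm across and 52 mm high, standing in slot 3 of the fixed pine cup rack (100 x 316 mm, 60 mm high; slots 74 mm apart). Origin under its centre.
- cup4: Bystander: white handleless ceramic cup, 60 mm across and 52 mm high, standing in slot 4 of the fixed pine cup rack (100 x 316 mm, 60 mm high; slots 74 mm apart). Origin under its centre.

How it is judged (in metres and radians):
On the way, in this order (a step that is already met when the one before it is completed fails the run):
1. The lever is pressed until the lid stands wide open (over 1.0 rad) and is held there (2.5 s or more without a break) (value of joint lid above 1 rad), for 2.5 s.
2. The lid has come down shut (under 0.03 rad) (value of joint lid below 0.03 rad), for 0.2 s.
At the end, for the whole second after the job is handed in: The lid is shut (under 0.03 rad) and the lever fully up (under 0.01 rad), the bin stands upright (within 0.03 rad) within 15 mm of where it was, and the pot, pan, scoop, dish, jar and cups are all within 15 mm of where they were (value of joint lid below 0.03 rad and value of joint lever below 0.01 rad and distance of each of bin, coffee_pot, roasting_pan, scoop, incense_dish, sugar_jar, cup1, cup2, cup3, cup4 from where it was at the start of the episode below 0.015 m and angle between bin's own z axis and vertical below 0.03 rad); the robot touches nothing.
It fails at once if The lid slams: it closes faster than 1.5 rad/s over the last 0.35 rad (value of joint lid below 0.35 rad and velocity of joint lid below -1.5 rad/s).
It fails at once if The robot touches the lid itself (more than 0.5 N) (contact force between any of the fingers, the arm and lid_panel above 0.5 N).
It fails at once if The robot touches the bin or its lever with anything but the fingers (more than 1 N) (contact force between the arm and bin above 1 N).
It fails at once if The bin is lifted, tipped (over 0.06 rad) or shoved (over 15 mm) (distance of bin from where it was at the start of the episode above 0.015 m or angle between bin's own z axis and vertical above 0.06 rad).
It fails at once if Something else on the ledge is lifted, carried or pushed (over 15 mm) (distance of any of coffee_pot, roasting_pan, scoop, incense_dish, sugar_jar, cup1, cup2, cup3, cup4 from where it was at the start of the episode above 0.015 m).
It also fails if it takes over 56 s, if anything falls off the work surface, if the arm or the gripper's body presses on something with over 40 N, if the wrist force passes 120 N, or if a joint passes its speed limit or range.

## Working session

There is one attempt and no reset: what is moved stays moved. The work goes in short steps, Python scripts to look and compute and a shell command to move; the robot and the scene stay as the last step left them, time stands still between calls to the robot, and variables do not carry over. Pictures are saved under pics/ and viewed, and the job is handed in when it is done.

```bash
mkdir -p pics; ls
python3 - <<'E'
from rig import env
import cv2
for n in ("scene","top","wrist"):
    d=env.get_image(n); cv2.imwrite(f"pics/{n}0.png",d["frame"][:,:,::-1])
    print(n,d["mtx"].tolist(),d["rvec"],d["tvec"])
print(env.observe())
E
```

```text
pics
scene [[407.9384272050014, 0.0, 282.6993812178674], [0.0, 407.9384272050014, 214.57721649872894], [0.0, 0.0, 1.0]] [ 1.02105715  2.38311539 -1.11864   ] [ 0.34786556 -0.19246509  1.77609645]
top [[458.3375562256812, 0.0, 279.55607158745573], [0.0, 458.3375562256812, 204.9892112508549], [0.0, 0.0, 1.0]] [ 2.12484468 -2.15669709  0.15099826] [0.06528745 0.55420434 1.40213073]
wrist [[309.462494732885, 0.0, 278.7009343800435], [0.0, 309.462494732885, 208.63947004403698], [0.0, 0.0, 1.0]] [-2.36086907  1.62101878  0.26736025] [-0.54976986 -0.04121424  0.38326321]
{'time_s': 0.15, 'q': array([-8.12618277e+01,  2.18329932e+01,  7.43709175e+01, -2.03497914e-03,
        8.38580488e+01, -1.23376186e+01]), 'qvel': array([ 0.09357005, -0.04372766, -0.12253206, -0.01301896, -0.00203532,
       -0.05844902]), 'joint_efforts': array([ 2.10921338e-03, -4.48624742e+01, -2.31344444e+01, -1.70550788e-04,
        3.85849038e-03,  1.68428846e-05]), 'position': array([ 0.19771359, -0.51296345,  0.1947682 ]), 'tool_rot': array([[ 3.59606035e-01, -1.99188190e-04,  9.33104207e-01],
       [-9.33103621e-01,  1.06347858e-03,  3.59606036e-01],
       [-1.06396561e-03, -9.99999415e-01,  1.96570094e-04]]), 'ft_force': array([-0.28585402,  0.08980947,  0.64062726]), 'wrist_torque': array([-0.0374916 , -0.04313758,  0.0306372 ]), 'grip_width': 0.08535970524314673}
```

View pics/scene0.png

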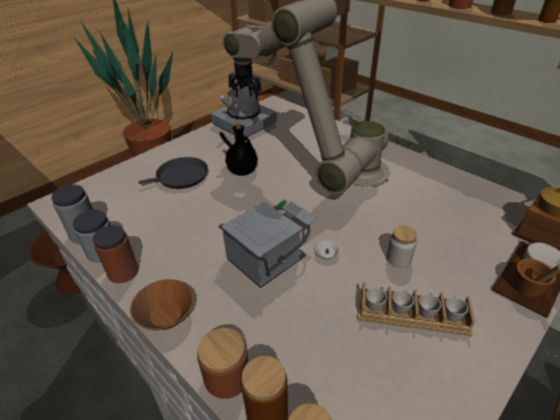

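View pics/top0.png

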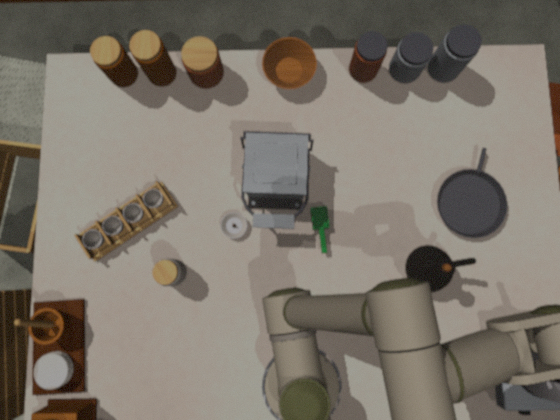

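View pics/wrist0.png

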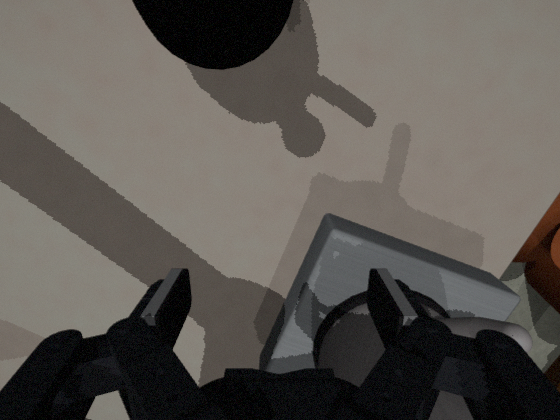

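The top view shows the bin's lid around (276,170), the press plate at about (274,221), the dish at (234,227) and the scoop at (320,225). The pot stands at (430,268). I'll zoom in to measure.

Run:
```python
import cv2
a=cv2.imread("pics/top0.png")[115:275,205:365]
cv2.imwrite("pics/topz.png",cv2.resize(a,(800-200,600),interpolation=cv2.INTER_CUBIC) if 0 else cv2.resize(a,(600,600),interpolation=cv2.INTER_CUBIC))
a=cv2.imread("pics/scene0.png")[180:300,200:360]
cv2.imwrite("pics/scenez.png",cv2.resize(a,(800,600),interpolation=cv2.INTER_CUBIC))
```

```text
(no output)
```

View pics/topz.png

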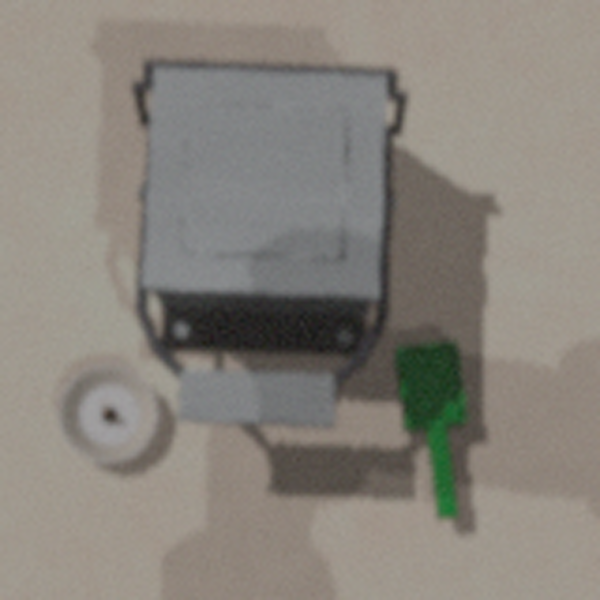

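View pics/scenez.png

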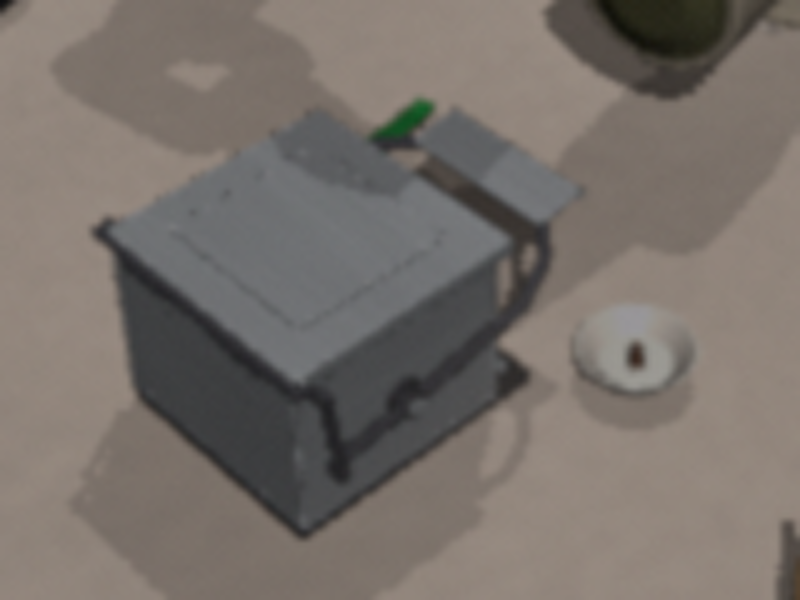

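The zooms show all four plate corners and all four lid corners in both views. I'll fit the bin's x, y and yaw to them.

```bash
cat > h.py <<'E'
import numpy as np, cv2, json
from rig import env
from scipy.optimize import least_squares
P=lambda sx,sy:[[.0,0]]
pl=np.array([[-.1502,.062,.109],[-.1502,-.062,.109],[-.1898,-.062,.115],[-.1898,.062,.115]])
ld=np.array([[.086,.093,.150],[.086,-.093,.150],[-.094,.093,.150],[-.094,-.093,.150]])
def place(L,p):
    c,s=np.cos(p[2]),np.sin(p[2]); R=np.array([[c,-s,0],[s,c,0],[0,0,1]])
    return L@R.T+[p[0],p[1],0]
def proj(d,X): return cv2.projectPoints(np.asarray(X,float),d["rvec"],d["tvec"],d["mtx"],None)[0][:,0]
def ray(d,uv,z):
    R=cv2.Rodrigues(d["rvec"])[0]; C=-R.T@d["tvec"]; v=R.T@np.linalg.inv(d["mtx"])@[uv[0],uv[1],1]
    return C+v*(z-C[2])/v[2]
E
python3 - <<'E'
from h import *
T=(np.array([[184,371],[336,373],[335,427],[181,422],[150,68],[390,72],[141,291],[382,298]])+.5)/3.75-.5+[205,115]
S=(np.array([[540,222],[415,142],[456,108],[585,190],[298,388],[98,228],[510,240],[318,110]])+.5)/5-.5+[200,180]
L=np.vstack([pl,ld]); dt=env.get_image("top"); ds=env.get_image("scene")
print(ray(dt,T[:4].mean(0),.112))
def r(p,m=0):
    X=place(L,p); a=proj(dt,X)-T; b=proj(ds,X)-S
    return (a if m==1 else b if m==2 else np.vstack([a,b])).ravel()
for m in (0,1,2):
    s=least_squares(r,[.6,0,0],args=(m,)); print(s.x,np.abs(s.fun).max(),np.round(s.fun.reshape(-1,2),1).tolist())
p=least_squares(r,[.6,0,0]).x
print("plate",place(np.array([[-.17,0,.112],[-.173,0,.060]]),p))
for n,uv,z in (("scoop",(319,219),.034),("scoophandle",(322,252),.03),("dish",(234,226),.022),("jar",(168,272),.12),("pot",(430,268),.2)): print(n,ray(dt,uv,z))
E
```

```text
[0.49711875 0.0746974  0.112     ]
[ 0.66869815  0.06761409 -0.04852962] 1.536667262718197 [[-0.8, -0.5], [0.0, 0.4], [-0.0, -1.0], [-0.7, -1.1], [0.3, -0.3], [-1.3, 0.6], [-0.0, -0.3], [-0.7, -0.2], [-0.1, -0.3], [-0.7, -1.2], [-0.7, -0.7], [-0.8, -0.7], [-0.5, -1.5], [1.1, -0.1], [0.8, -0.8], [0.1, -1.1]]
[ 0.66774691  0.06666888 -0.0457269 ] 1.033585392584257 [[-0.4, -0.1], [0.5, 0.6], [0.5, -0.8], [-0.2, -0.7], [0.6, 0.1], [-1.0, 0.8], [0.4, 0.1], [-0.3, 0.1]]
[ 0.67142553  0.07031872 -0.05342345] 1.050742207467664 [[0.1, 0.6], [-0.5, -0.5], [-0.5, 0.1], [-0.6, 0.2], [-0.8, -0.6], [1.1, 0.6], [0.9, 0.2], [0.3, -0.4]]
plate [[0.4988983  0.07586089 0.112     ]
 [0.49590183 0.07600642 0.06      ]]
scoop [ 0.50969112 -0.06649319  0.034     ]
scoophandle [ 0.40626835 -0.07338112  0.03      ]
dish [0.49285672 0.20268531 0.022     ]
jar [0.35068274 0.38492157 0.12      ]
pot [ 0.35073298 -0.35307129  0.2       ]
```

The fit puts the plate centre at about (0.499, 0.076, 0.112) with the bin yawed −2.8°. Residuals are about 1 px (2 mm), and a direct ray agrees. Next I'll check which side the wrist camera is on, so I can keep the tool's bulk away from the lid.

Run:
```python
from h import *
d=env.get_image("wrist"); o=env.observe(); R=cv2.Rodrigues(d["rvec"])[0]; C=-R.T@d["tvec"]
print("cam in tool",o["tool_rot"].T@(C-o["position"]), "cam fwd in tool",o["tool_rot"].T@R[2])
```

```text
cam in tool [ 0.00071614 -0.18049956  0.08245514] cam fwd in tool [-0.0012166   0.94795112 -0.31841356]
```

```bash
python3 -m inch '[[[-1,0,0,2,0,0,0],[-1,0,0,4,0,0,0],[-1,0,0,7,0,0,0],[-1,0,0,10,0,0,0],[-1,0,0,12,0,0,0],[-1,0,0,13,0,0,0],[-1,0,0,13,0,0,0]]]' 30
```

```text
time_s: 1.18
position: [0.1977, -0.5133, 0.3252]
tool_rot: [[0.36, 0.0, 0.933], [-0.933, -0.0, 0.36], [0.0, -1.0, -0.0]]
ft_force: [0.3, 0.9, -0.2]
grip_width: 0.0003
```

The camera sits on tool +z, so tool z should point back to the robot. That's a turn of +156° about vertical. I'll carry it over at 0.325 m, which clears the 226 mm pot.

```bash
python3 -m inch '[[[-1,1,2,0,0,0,5],[-1,2,4,0,0,0,12],[-1,3.5,7,0,0,0,20],[-1,5,10,0,0,0,28],[-1,6.5,13,0,0,0,36],[-1,8,16,0,0,0,44],[-1,9.5,19,0,0,0,52],[-1,11,22,0,0,0,60],[-1,12.5,25,0,0,0,68],[-1,14,28,0,0,0,76],[-1,15.5,31,0,0,0,84],[-1,17,34,0,0,0,92],[-1,18.5,37,0,0,0,100],[-1,20,40,0,0,0,108],[-1,21.5,43,0,0,0,116],[-1,23,46,0,0,0,124],[-1,24.5,49,0,0,0,132],[-1,26,52,0,0,0,140],[-1,27.5,55,0,0,0,148],[-1,28.5,57,0,0,0,153]]]'
python3 -m inch '[[[-1,0.8,1.0,-1,0,0,3.1],[-1,1.2,1.9,-3,0,0,3.1],[-1,1.2,1.9,-6,0,0,3.1],[-1,1.2,1.9,-9,0,0,3.1],[-1,1.2,1.9,-12,0,0,3.1],[-1,1.2,1.9,-13,0,0,3.1],[-1,1.2,1.9,-13,0,0,3.1]]]'
python3 - <<'E'
from h import *
print(env.observe()["ft_force"],env.observe()["q"])
for n,(a,b,c,e) in dict(top=(115,275,185,385),scene=(140,320,180,380)).items():
    f=env.get_image(n)["frame"][a:b,c:e,::-1]; cv2.imwrite(f"pics/{n}1.png",cv2.resize(f,None,fx=3.3,fy=3.3,interpolation=cv2.INTER_CUBIC))
cv2.imwrite("pics/wrist1.png",env.get_image("wrist")["frame"][:,:,::-1])
E
```

```text
time_s: 3.68
position: [0.4829, 0.0581, 0.324]
tool_rot: [[0.099, -0.002, -0.995], [0.995, 0.0, 0.099], [0.0, -1.0, 0.002]]
ft_force: [-0.2, 0.2, 0.4]
grip_width: 0.0001
time_s: 4.55
position: [0.4946, 0.0756, 0.1949]
tool_rot: [[0.05, -0.001, -0.999], [0.999, 0.0, 0.05], [-0.0, -1.0, 0.001]]
ft_force: [0.7, -0.7, 0.1]
grip_width: -0.0001
[ 0.73261664 -0.74776698  0.1135311 ] [-4.89414149e+00  1.68657548e+01  8.19554637e+01 -4.25404675e-03
  8.12370746e+01 -9.20448722e+01]
```

View pics/scene1.png

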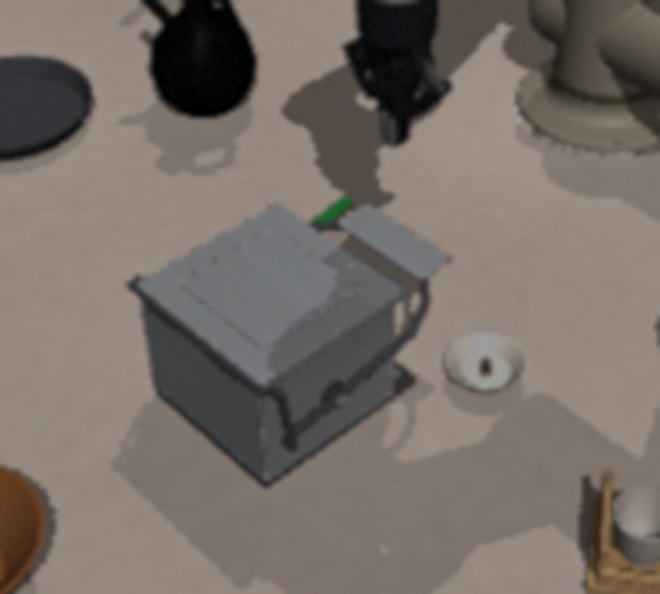

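View pics/wrist1.png

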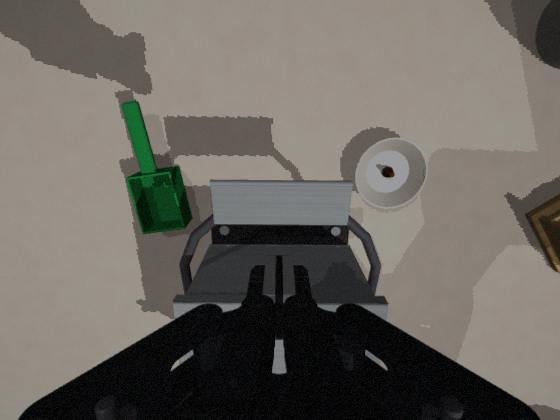

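The wrist view shows the plate with corners near (211,181), (351,182), (350,226) and (212,226), square to the jaws. The fingertips are near (280,265). I'll cross-check this against the fit.

Run:
```python
from h import *
d=env.get_image("wrist"); o=env.observe(); s=env.get_image("scene")
p=[.6687,.0676,-.0485]
print(proj(d,place(pl,p)),"tcp",proj(d,[o["position"]]), "scene tcp zoomed",(proj(s,[o["position"]])-[180,140])*3.3)
uv=np.array([[351,226],[212,226],[211,181],[351,182]])
print(least_squares(lambda q:(proj(d,place(pl,q))-uv).ravel(),p).x)
for q in uv[:2]: print(ray(d,q,.109))
for q in uv[2:]: print(ray(d,q,.115))
```

```text
[[346.23899332 223.38218443]
 [212.59560602 223.62515   ]
 [208.00915113 183.66142873]
 [350.78056095 183.40449457]] tcp [[279.31643243 239.18619688]] scene tcp zoomed [[394.28208608 169.841964  ]]
[ 0.66881475  0.0685907  -0.05239623]
[0.5245252  0.14128582 0.109     ]
[0.51800236 0.01212076 0.109     ]
[0.47389109 0.01775276 0.115     ]
[0.48088426 0.13888847 0.115     ]
```

The bin agrees in all three views. The fingertips, though, look about 30 mm higher than the TCP projection: the scene zoom shows about (395,143) against a predicted (394,170). I'll look closer.

Run:
```python
from h import *
s=env.get_image("scene"); w=env.get_image("wrist"); o=env.observe()
print(o["position"],o["grip_width"])
A=[]
for d,(a,b,c,e) in ((s,(130,230,250,350)),(w,(180,300,220,340))):
    f=d["frame"][a:b,c:e,::-1]; f=np.clip(f.astype(float)*1.8,0,255).astype(np.uint8); k=390/(b-a)
    f=cv2.resize(f,(390,390),interpolation=cv2.INTER_CUBIC)
    for h in (0,.03):
        q=(proj(d,[o["position"]+[0,0,h]])[0]-[c,a]+.5)*k
        cv2.circle(f,tuple(int(v) for v in q),4,(0,0,255) if h==0 else (0,255,0),1)
    A.append(f)
cv2.imwrite("pics/tip.png",np.hstack(A))
```

```text
[0.49494585 0.07579516 0.19573026] 9.690572550510956e-05
```

View pics/tip.png

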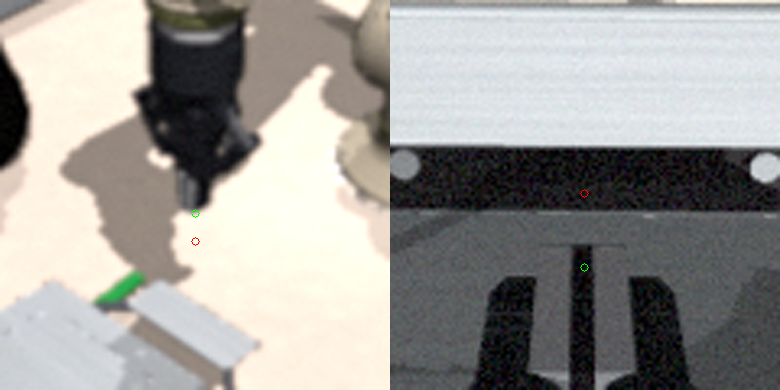

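The tips do look about 28 mm above the reported TCP in both views, which puts plate contact somewhere between TCP z 0.113 and 0.085. I'll go down in small steps and use the force reading to find it.

```bash
python3 -m inch '[[[-1,0.1,0,-1,0,0,0],[-1,0.3,0,-2.5,0,0,0],[-1,0.3,0,-4,0,0,0],[-1,0.3,0,-5.5,0,0,0],[-1,0.3,0,-6.5,0,0,0],[-1,0.3,0,-7.2,0,0,0],[-1,0.3,0,-7.2,0,0,0]]]'
python3 -m inch '[[[-1,0,0,-0.2,0,0,0],[-1,0,0,-0.4,0,0,0],[-1,0,0,-0.6,0,0,0],[-1,0,0,-0.8,0,0,0],[-1,0,0,-1,0,0,0],[-1,0,0,-1.2,0,0,0],[-1,0,0,-1.2,0,0,0]]]'
python3 - <<'E'
from h import *
s=env.get_image("scene");w=env.get_image("wrist"); print(env.observe()["ft_force"])
cv2.imwrite("pics/c1.png",np.hstack([cv2.resize(s["frame"][150:270,220:340,::-1],(390,390)),cv2.resize(w["frame"][150:300,200:350,::-1],(390,390))]))
E
```

```text
time_s: 5.78
position: [0.4977, 0.0758, 0.1229]
tool_rot: [[0.049, -0.001, -0.999], [0.999, 0.0, 0.049], [0.0, -1.0, 0.001]]
ft_force: [0.2, -0.7, 0.2]
grip_width: 0.0003
time_s: 6.65
position: [0.4977, 0.0758, 0.1111]
tool_rot: [[0.049, -0.0, -0.999], [0.999, 0.0, 0.049], [0.0, -1.0, 0.0]]
ft_force: [0.2, 0.0, -0.5]
grip_width: 0.0002
[ 0.3630765  -0.13978496  0.31528902]
```

View pics/c1.png

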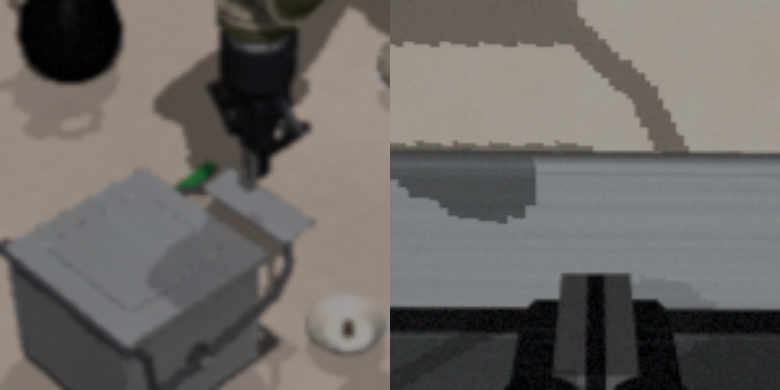

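There's no contact at TCP z 0.111, which fits the offset. I'll keep going down slowly.

```bash
python3 -m inch '[[[-1,0,0,-0.2,0,0,0],[-1,0,0,-0.4,0,0,0],[-1,0,0,-0.6,0,0,0],[-1,0,0,-0.8,0,0,0],[-1,0,0,-1,0,0,0],[-1,0,0,-1.2,0,0,0],[-1,0,0,-1.4,0,0,0],[-1,0,0,-1.4,0,0,0]]]'
python3 -m inch '[[[-1,0,0,-0.2,0,0,0],[-1,0,0,-0.4,0,0,0],[-1,0,0,-0.6,0,0,0],[-1,0,0,-0.8,0,0,0],[-1,0,0,-0.8,0,0,0]]]'
python3 - <<'E'
from h import *
s=env.get_image("scene");w=env.get_image("wrist"); print(env.observe()["ft_force"])
cv2.imwrite("pics/c2.png",np.hstack([cv2.resize(s["frame"][150:270,220:340,::-1],(390,390)),cv2.resize(w["frame"][150:300,200:350,::-1],(390,390))]))
E
```

```text
time_s: 7.75
position: [0.4977, 0.0758, 0.0971]
tool_rot: [[0.049, -0.0, -0.999], [0.999, 0.0, 0.049], [0.0, -1.0, 0.0]]
ft_force: [0.4, -0.4, 0.0]
grip_width: 0.0003
time_s: 8.38
position: [0.4977, 0.0758, 0.0891]
tool_rot: [[0.049, -0.0, -0.999], [0.999, 0.0, 0.049], [0.0, -1.0, 0.0]]
ft_force: [0.9, -0.7, 0.0]
grip_width: -0.0001
[ 0.17063891 -0.27174976 -0.09970592]
```

View pics/c2.png

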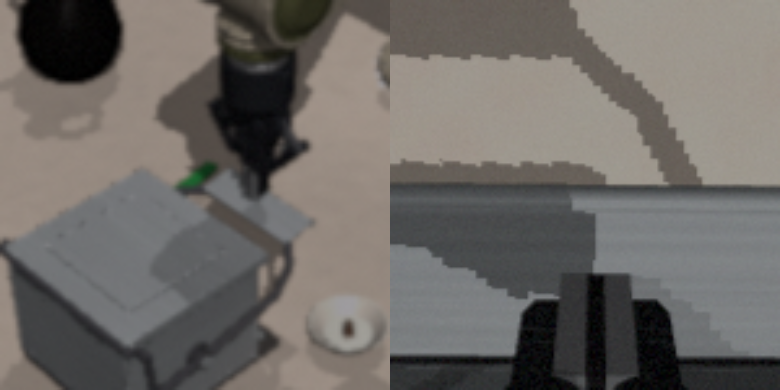

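The tip is now just above the middle of the plate, and the force is still zero. Continuing in small steps.

```bash
python3 -m inch '[[[-1,0,0,-0.2,0,0,0],[-1,0,0,-0.4,0,0,0],[-1,0,0,-0.4,0,0,0]]]'
python3 -m inch '[[[-1,0,0,-0.2,0,0,0],[-1,0,0,-0.4,0,0,0],[-1,0,0,-0.4,0,0,0]]]'
```

```text
time_s: 8.85
position: [0.4976, 0.0758, 0.085]
tool_rot: [[0.049, -0.0, -0.999], [0.999, 0.0, 0.049], [-0.0, -1.0, 0.0]]
ft_force: [-0.2, -0.5, -0.2]
grip_width: -0.0001
time_s: 9.22
position: [0.4977, 0.0758, 0.0811]
tool_rot: [[0.049, -0.0, -0.999], [0.999, 0.0, 0.049], [0.0, -1.0, 0.0]]
ft_force: [0.2, 0.4, 0.1]
grip_width: -0.0001
```

```bash
python3 -m inch '[[[-1,0,0,-0.2,0,0,0],[-1,0,0,-0.4,0,0,0],[-1,0,0,-0.4,0,0,0]]]'
python3 - <<'E'
from h import *
s=env.get_image("scene");w=env.get_image("wrist"); print(env.observe()["ft_force"])
cv2.imwrite("pics/c3.png",np.hstack([cv2.resize(s["frame"][180:250,250:320,::-1],(390,390)),cv2.resize(w["frame"][150:300,200:350,::-1],(390,390))]))
E
```

```text
time_s: 9.6
position: [0.4978, 0.0758, 0.0773]
tool_rot: [[0.049, 0.0, -0.999], [0.999, -0.0, 0.049], [-0.0, -1.0, -0.0]]
ft_force: [-0.2, -0.4, 1.0]
grip_width: 0.0
[-0.14035052 -1.00588139  1.3175316 ]
```

View pics/c3.png

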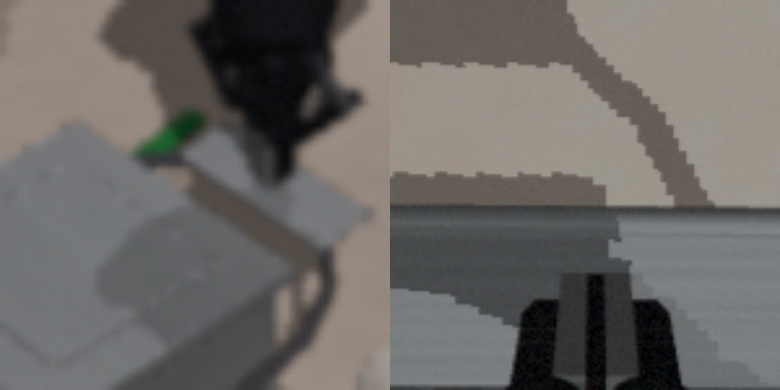

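The force is 1–1.3 N at TCP z 0.077, so contact is probably starting. Continuing gently.

```bash
python3 -m inch '[[[-1,0,0,-0.2,0,0,0],[-1,0,0,-0.2,0,0,0]]]'
python3 -m inch '[[[-1,0,0,-0.2,0,0,0],[-1,0,0,-0.4,0,0,0],[-1,0,0,-0.4,0,0,0]]]'
python3 -m inch '[[[-1,0,0,-0.2,0,0,0],[-1,0,0,-0.4,0,0,0],[-1,0,0,-0.6,0,0,0],[-1,0,0,-0.6,0,0,0]]]'
```

```text
time_s: 9.95
position: [0.4975, 0.0758, 0.0755]
tool_rot: [[0.049, -0.0, -0.999], [0.999, -0.0, 0.049], [-0.0, -1.0, 0.0]]
ft_force: [-1.8, -0.2, 6.7]
grip_width: 0.0003
time_s: 10.32
position: [0.4972, 0.0758, 0.0714]
tool_rot: [[0.049, -0.001, -0.999], [0.999, -0.0, 0.049], [-0.0, -1.0, 0.001]]
ft_force: [-3.3, 0.9, 6.4]
grip_width: 0.0001
time_s: 10.82
position: [0.4971, 0.0759, 0.0653]
tool_rot: [[0.049, -0.001, -0.999], [0.999, 0.0, 0.049], [-0.0, -1.0, 0.001]]
ft_force: [-3.6, 0.2, 6.6]
grip_width: -0.0
```

Contact was at TCP z ≈ 0.0765, with a spring force of about 6.6 N. I'll press on while following the plate's arc (about 4 mm forward), pausing for a look partway.

```bash
python3 -m inch '[[[-1,-0.1,0,-0.25,0,0,0],[-1,-0.15,0,-0.5,0,0,0],[-1,-0.2,0,-0.75,0,0,0],[-1,-0.25,0,-1,0,0,0],[-1,-0.3,0,-1.25,0,0,0],[-1,-0.3,0,-1.5,0,0,0],[-1,-0.35,0,-1.75,0,0,0],[-1,-0.35,0,-2,0,0,0],[-1,-0.35,0,-2,0,0,0]]]'
python3 - <<'E'
from h import *
s=env.get_image("scene");w=env.get_image("wrist"); print(env.observe()["ft_force"])
cv2.imwrite("pics/c4.png",np.hstack([cv2.resize(s["frame"][130:280,190:340,::-1],(400,400)),cv2.resize(w["frame"][50:420,100:470,::-1],(400,400))]))
E
```

```text
time_s: 11.95
position: [0.4952, 0.076, 0.0457]
tool_rot: [[0.049, 0.002, -0.999], [0.999, 0.0, 0.049], [0.0, -1.0, -0.002]]
ft_force: [1.8, 1.9, 5.0]
grip_width: 0.0004
[1.16472596 0.59335257 5.80270247]
```

View pics/c4.png

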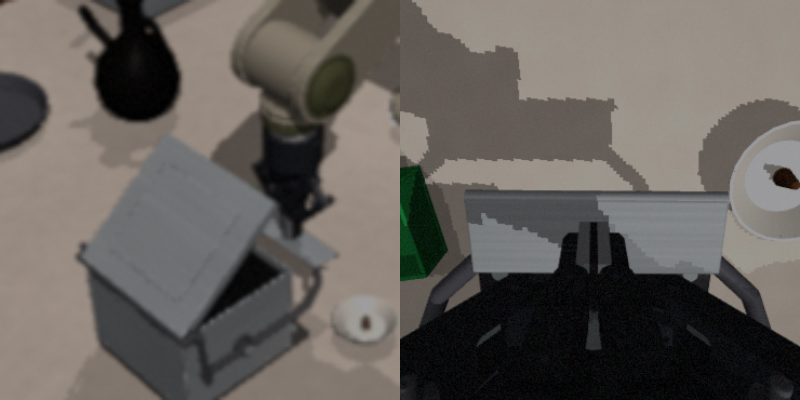

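The lid is about half open, the bin hasn't moved, and the tips are centred on the plate. I'll press on to about 50 mm of travel.

```bash
python3 -m inch '[[[-1,0,0,-0.25,0,0,0],[-1,0,0,-0.5,0,0,0],[-1,0,0,-0.75,0,0,0],[-1,0,0,-1,0,0,0],[-1,0,0,-1.25,0,0,0],[-1,0,0,-1.5,0,0,0],[-1,0,0,-1.75,0,0,0],[-1,0,0,-1.9,0,0,0],[-1,0,0,-2,0,0,0],[-1,0,0,-2,0,0,0]]]'
python3 - <<'E'
from h import *
s=env.get_image("scene");w=env.get_image("wrist"); print(env.observe()["ft_force"])
cv2.imwrite("pics/c5.png",np.hstack([cv2.resize(s["frame"][130:280,190:340,::-1],(400,400)),cv2.resize(w["frame"][50:420,100:470,::-1],(400,400))]))
p=[.6687,.0676,-.0485]; s_=s
for a in (.9,1,1.1,1.14):
    # lid front corners top
    q=np.array([[.088-.182*np.cos(a)+ .004*np.sin(a),y,.146+.182*np.sin(a)+.004*np.cos(a)] for y in (.093,-.093)])
    print(a,((proj(s_,place(q,p))-[190,130])*400/150).round(0).tolist())
E
```

```text
time_s: 13.3
position: [0.4942, 0.0757, 0.0251]
tool_rot: [[0.049, -0.0, -0.999], [0.999, -0.0, 0.049], [-0.0, -1.0, 0.0]]
ft_force: [1.9, 0.2, 3.6]
grip_width: 0.0001
[ 1.92266419 -0.55320524  4.16043823]
0.9 [[254.0, 190.0], [143.0, 119.0]]
1 [[243.0, 189.0], [132.0, 116.0]]
1.1 [[232.0, 189.0], [120.0, 116.0]]
1.14 [[227.0, 189.0], [115.0, 116.0]]
```

View pics/c5.png

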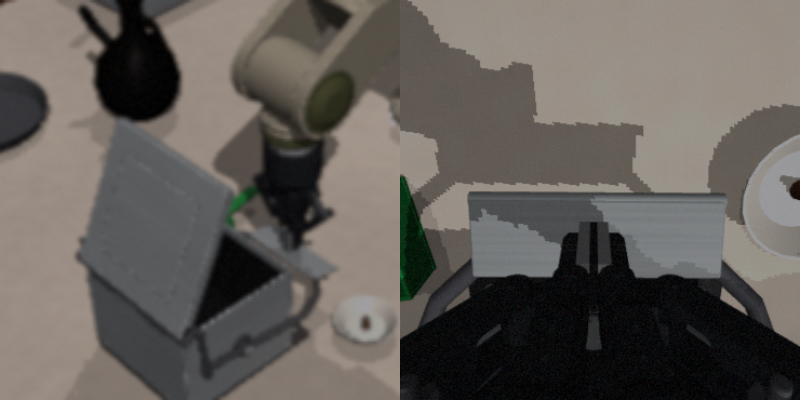

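The lid corners at about (232,190) and (118,118) match the 1.1 rad prediction. I'll press 0.5 mm more and hold for over 3 s.

```bash
python3 -m inch '[[[-1,0,0,-0.05,0,0,0],[-1,0,0,-0.05,0,0,0],[-1,0,0,-0.05,0,0,0],[-1,0,0,-0.05,0,0,0],[-1,0,0,-0.05,0,0,0],[-1,0,0,-0.05,0,0,0],[-1,0,0,-0.05,0,0,0],[-1,0,0,-0.05,0,0,0],[-1,0,0,-0.05,0,0,0],[-1,0,0,-0.05,0,0,0],[-1,0,0,-0.05,0,0,0],[-1,0,0,-0.05,0,0,0],[-1,0,0,-0.05,0,0,0],[-1,0,0,-0.05,0,0,0],[-1,0,0,-0.05,0,0,0],[-1,0,0,-0.05,0,0,0]]]'
python3 -m inch '[[[-1,0,0,0,0,0,0],[-1,0,0,0,0,0,0],[-1,0,0,0,0,0,0],[-1,0,0,0,0,0,0],[-1,0,0,0,0,0,0],[-1,0,0,0,0,0,0],[-1,0,0,0,0,0,0],[-1,0,0,0,0,0,0],[-1,0,0,0,0,0,0],[-1,0,0,0,0,0,0],[-1,0,0,0,0,0,0],[-1,0,0,0,0,0,0],[-1,0,0,0,0,0,0],[-1,0,0,0,0,0,0]]]'
python3 - <<'E'
from h import *
s=env.get_image("scene"); print(env.observe()["ft_force"])
cv2.imwrite("pics/c6.png",cv2.resize(s["frame"][130:280,190:340,::-1],(400,400)))
E
```

```text
time_s: 15.4
position: [0.4942, 0.0758, 0.0248]
tool_rot: [[0.049, 0.0, -0.999], [0.999, -0.0, 0.049], [-0.0, -1.0, -0.0]]
ft_force: [1.0, -1.3, 5.5]
grip_width: 0.0003
time_s: 17.15
position: [0.4942, 0.0757, 0.0248]
tool_rot: [[0.049, -0.0, -0.999], [0.999, -0.0, 0.049], [-0.0, -1.0, 0.0]]
ft_force: [0.9, -0.5, 4.5]
grip_width: -0.0002
[ 1.46099526 -0.3387991   5.04281958]
```

View pics/c6.png

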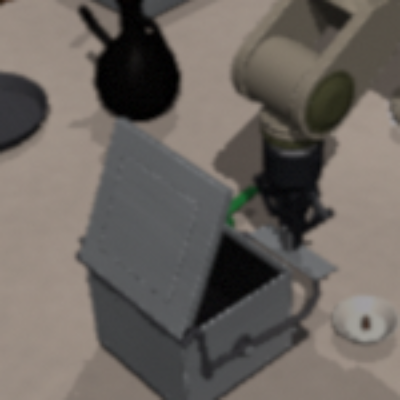

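The lid was held at about 1.1 rad for 3.8 s. Now I'll let it up at about 16 mm/s (roughly 0.36 rad/s at the lid), slower towards the end, following the arc back.

```bash
python3 -m inch '[[[-1,0,0,0.1,0,0,0],[-1,0,0,0.3,0,0,0],[-1,0,0,0.5,0,0,0],[-1,0,0,0.7,0,0,0],[-1,0,0,0.9,0,0,0],[-1,0,0,1.1,0,0,0],[-1,0,0,1.3,0,0,0],[-1,0,0,1.5,0,0,0],[-1,0,0,1.7,0,0,0],[-1,0.05,0,1.9,0,0,0],[-1,0.05,0,2.1,0,0,0],[-1,0.05,0,2.3,0,0,0],[-1,0.1,0,2.5,0,0,0],[-1,0.1,0,2.7,0,0,0],[-1,0.1,0,2.9,0,0,0],[-1,0.15,0,3.1,0,0,0],[-1,0.15,0,3.3,0,0,0],[-1,0.2,0,3.5,0,0,0],[-1,0.2,0,3.7,0,0,0],[-1,0.2,0,3.7,0,0,0]]]'
python3 -m inch '[[[-1,0,0,0.1,0,0,0],[-1,0,0,0.2,0,0,0],[-1,0.05,0,0.3,0,0,0],[-1,0.05,0,0.4,0,0,0],[-1,0.05,0,0.5,0,0,0],[-1,0.05,0,0.6,0,0,0],[-1,0.1,0,0.7,0,0,0],[-1,0.1,0,0.8,0,0,0],[-1,0.1,0,0.9,0,0,0],[-1,0.1,0,1.0,0,0,0],[-1,0.15,0,1.1,0,0,0],[-1,0.15,0,1.2,0,0,0],[-1,0.15,0,1.3,0,0,0],[-1,0.15,0,1.3,0,0,0]]]'
```

```text
time_s: 19.7
position: [0.4959, 0.0759, 0.0619]
tool_rot: [[0.049, -0.001, -0.999], [0.999, 0.0, 0.049], [0.0, -1.0, 0.001]]
ft_force: [-4.1, -1.6, 5.7]
grip_width: 0.0003
time_s: 21.45
position: [0.4981, 0.0758, 0.0751]
tool_rot: [[0.049, 0.001, -0.999], [0.999, -0.0, 0.049], [-0.0, -1.0, -0.001]]
ft_force: [-1.3, -1.3, 5.5]
grip_width: -0.0001
```

Contact is still on, with about 1.5 mm left. I'll finish slowly, then lift clear.

```bash
python3 -m inch '[[[-1,0,0,0.05,0,0,0],[-1,0,0,0.1,0,0,0],[-1,0,0,0.15,0,0,0],[-1,0,0,0.2,0,0,0],[-1,0,0,0.25,0,0,0],[-1,0,0,0.3,0,0,0],[-1,0,0,0.4,0,0,0],[-1,0,0,0.6,0,0,0],[-1,0,0,0.6,0,0,0],[-1,0,0,0.6,0,0,0]]]'
python3 -m inch '[[[-1,0,0,1,0,0,0],[-1,-0.5,0,2.5,0,0,0],[-1,-1,0,4.5,0,0,0],[-1,-2,0,7,0,0,0],[-1,-4,0,10,0,0,0],[-1,-6,0,13,0,0,0],[-1,-8,0,15,0,0,0],[-1,-9,0,16,0,0,0],[-1,-9,0,16,0,0,0],[-1,-9,0,16,0,0,0]]]'
python3 - <<'E'
from h import *
s=env.get_image("scene"); t=env.get_image("top"); print(env.observe()["ft_force"])
cv2.imwrite("pics/c7.png",s["frame"][:,:,::-1]);cv2.imwrite("pics/t7.png",t["frame"][:,:,::-1])
a=cv2.imread("pics/scene0.png");b=s["frame"][:,:,::-1]
z=lambda f:cv2.resize(f[180:300,200:360],(400,300),interpolation=cv2.INTER_CUBIC)
y=lambda f:cv2.resize(f[120:270,190:390],(400,300),interpolation=cv2.INTER_CUBIC)
cv2.imwrite("pics/cmp.png",np.vstack([np.hstack([z(a),z(b)]),np.hstack([y(cv2.imread("pics/top0.png")),y(t["frame"][:,:,::-1])])]))
E
```

```text
time_s: 22.7
position: [0.4977, 0.0758, 0.0807]
tool_rot: [[0.049, -0.0, -0.999], [0.999, 0.0, 0.049], [0.0, -1.0, 0.0]]
ft_force: [-0.2, -0.1, 0.3]
grip_width: -0.0001
time_s: 23.95
position: [0.4079, 0.0758, 0.2401]
tool_rot: [[0.049, -0.001, -0.999], [0.999, 0.0, 0.049], [0.0, -1.0, 0.001]]
ft_force: [-0.5, 0.6, -0.3]
grip_width: -0.0001
[ 0.96592414 -0.08413611 -0.76810668]
```

View pics/cmp.png

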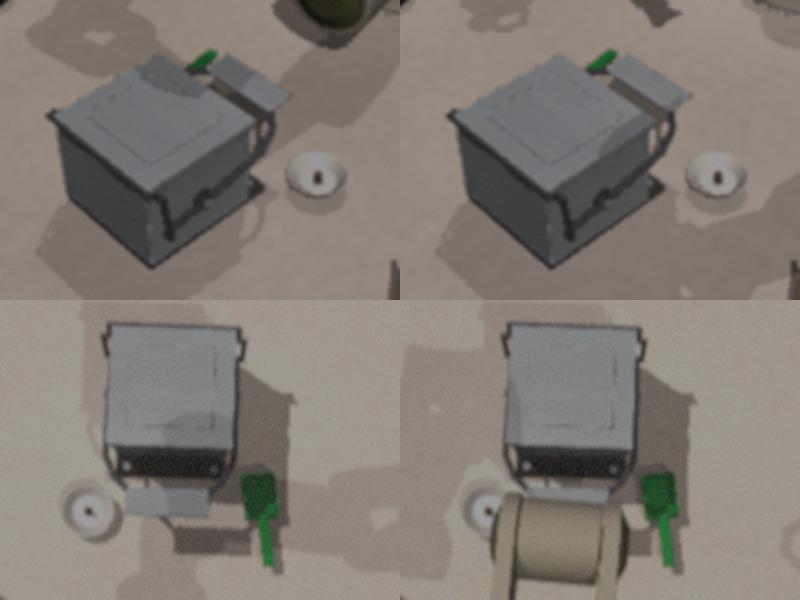

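View pics/c7.png

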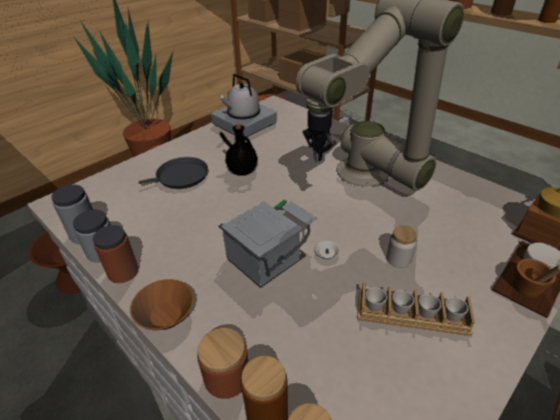

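The before and after crops coincide: lid shut, plate up, and the bin, dish and scoop in the same places. The robot is clear, so I'm handing the job in.

```bash
python3 -c "
from rig import env
print(env.close_job())"
```

```text
the job is handed in; nothing more can be done
None
```

I opened the bin by its lever, held it open for about 3.8 s, eased it shut and moved clear. The job is handed in at about 24 s of the 56 s allowed; it reported no verdict.

- **Opening:** I pressed the plate down about 51 mm with shut fingertips, at roughly 4–7 N. The lid corners in the scene picture matched about 1.1 rad of opening.
- **Closing:** I let the lever up at 16 mm/s, slowing to 8 mm/s and then 4 mm/s. The fingertips were still in contact (5.5 N) about 1.5 mm before the plate reached its rest height. I had no direct reading of lid speed; these rates put it under 0.4 rad/s.
- **Final checks:** The before and after pictures show the lid shut, the plate up, and the bin, scoop and dish where they were. The pot, pan, jar and cups also look unmoved, though I compared those only by eye. With the arm clear, the force reading is down to sensor noise, and I saw no contact with the lid.
- **One disagreement:** The fingertips met the plate about 35 mm lower in reported tool height than the stated geometry predicts. The pictures had already shown the tips about 28 mm above the reported point. I relied on the force reading for the contact height, so this did not affect the press.

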